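# Open the cold water and set the warm mark

### The arm

A 6-joint arm with a two-finger parallel gripper is mounted at the origin on the work surface. World frame = base frame: x ahead of the robot, y to its left, z up, the work surface at z = 0. Lengths are in m, angles in degrees, forces in N, time in s.
With the tool pointing down it reaches from about 0.3 to 0.75 m from the base axis. Payload 8.5 kg.
Tool frame: the origin (TCP) lies midway between the tips of the shut fingers; the grasp point (between the pads) lies grasp_offset behind it (grasp_offset is the distance from the TCP to the grasp point, in m); z points along the fingers, y is the line along which they close (so a half turn about z gives the same grasp; the last joint's range is limited). The gripper opens to 85 mm and grips with 20 to 120 N. Pads are 22 mm wide; open, the fingers measure 114 mm over their backs; the gripper's body (76 mm by 85 mm) begins 54 mm behind the grasp point. The pads swing forward as they close: fully open they stand 13 mm farther back than shut.
Start: joints at [-86.247, 21.807, 74.336, -0, 83.858, -12.336], TCP at [0.152, -0.528, 0.231] pointing down, gripper open.
Joint ranges: [-178.18, 178.18], [-50.72, 133.34], [12.68, 142.11], [-81.47, 261.47], [9.98, 163.14], [-165.26, 165.26]. Speed limits (degrees/s): [136.94, 136.94, 180, 180, 180, 180].

### API

Orientations are given as a 3x3 rotation matrix whose columns are the frame's x, y, z axes.
In Python, from rig import observe, get_image, camera_params, close_job, grasp_offset gives the robot as it stands.
- The arm moves only by the shell command python3 -m handwheel 'ROWS' [OPENING] [FORCE]. ROWS is JSON, a list of rows, each a list of 2 entries, a list of its own where there are three numbers: the shift along the tool's x, y, z as a fraction of full scale, then the turn, a rotation vector about the tool's x, y, z as a fraction of full scale. In form: [[[dx, dy, dz], [ax, ay, az]], ...]. A call has 1 to 10 rows; each row is the pose to reach, as a shift and turn from the pose commanded when the call began, along the tool's axes at that moment, turning the shorter way round; what a row does not reach only later rows make up. Full scale, the value 1, is 0.5 m for a shift and pi rad for a turn. A row lasts 1/10 s, in which the tool goes at most 50 mm and 8.59 degrees, less where a joint would pass 70% of its speed; a pose out of reach is approached as far as the arm can. A call with a number of a shift or a turn outside -1 to 1 is refused whole. A call with a gripper value outside its range is refused whole. OPENING is the opening, from 0 (shut) to 1 (fully open), set as the call begins (- or left out, the last holds). The fingers move at their own pace and stop on an object; FORCE is the grip in N (left out, the last holds). Time passes only in rows, so rows that repeat a pose let the fingers close. It gives the time, the measured TCP pose, the force, the opening and the grip force at its end, in the units of the state.
- observe(): the state, without advancing time (a new reading comes with each control period).
- get_image(name): name is "scene" or "top"; returns (picture, depth): 480x640x3 uint8, red, green, blue; 480x640 float32, m along the optical axis (not along the pixel's ray), 0 where there is no reading.
- camera_params(name): a dict with "K" (3x3 intrinsics, pixels), "R" (3x3) and "t" (3): a world point X has camera coordinates R X + t. Camera axes: x right, y down, z forward; pixel columns grow to the right and rows downward; lengths in m; the calibration is good to about 2 mm. A picture is of the moment at which its call begins. camera_params takes no time and is no camera call.
- close_job(): hands the job in; it is judged then, once.
The state is a dict: "time_s": time; "q": joint angles; "qvel": joint speeds; "joint_efforts": joint torques, N m; "position": TCP position; "tool_rot": TCP orientation; "ft_force": force on the tool from outside, world axes, zero at the start; "wrist_torque": the same for the moment, N m; "grip_width": finger opening in m; "gripper_force": force on a finger pad.
Only numpy, scipy, OpenCV 4.12 (cv2) and the standard library are available. Lean on these libraries where they do the work, as an engineer would, in place of code of your own. Each camera call takes 0.05 s, during which the arm holds its last target. There are 200 camera calls.

### The job

Get the laundry's water supply ready for a warm wash: with your fingertip, gently push the blue (cold water) lever round until it is fully open, lying along its pipe against its stop, and then push the mixing valve's pointer round until its orange tip points at the green tab. Only push the handles: do not pinch them or pull them up off their stems. Leave the red lever fully open as it is, leave the jar, cup and bottle standing where they are, and let go of everything at the end.

Things in the scene. Friction and masses are not known exactly. Their poses are not given: they have to be found in the camera images.
- blue_valve: Cold water valve, fixed to the counter: white base plate 64 x 170 mm, copper pipe along the body's y axis (pipe centre 40 mm up, top of the pipe 49 mm, brass body up to 60 mm) and a flat blue lever on top. Origin: centre of the plate's underside, on the counter, under the lever's axis. The valve may stand in any of three places and is turned by up to 0.5 rad.
- blue_axis (a point): The blue lever's axis. Point on the vertical turning axis, 85 mm above the counter (mid height of the arm).
- blue_tip (a point): Point on the blue lever's centre line 90 mm from its axis, at mid height (85 mm above the counter). The lever is 18 mm wide, 14 mm thick (78 to 92 mm above the counter) and ends 96 mm from the axis; its hub has 15 mm radius and the stem ends 100 mm up. The handle is pushed on its stem from above: pulled up with more than about 6 N it rises, which is not wanted.
- blue_lever (a joint): Angle of the blue lever about the vertical axis, rad, growing anticlockwise seen from above: 0 = shut, lever across the pipe along the valve's +x; 1.571 = fully open against its stop, lever along the valve's +y. It stays where it is left; turning takes about 0.16 N m (some 2.5 N at 70 mm). Starts at 0 to 0.5.
- red_valve: Hot water valve, fixed to the counter: white base plate 64 x 170 mm, copper pipe along the body's y axis (pipe centre 40 mm up, top of the pipe 49 mm, brass body up to 60 mm) and a flat red lever on top. Origin: centre of the plate's underside, on the counter, under the lever's axis. The valve may stand in any of three places and is turned by up to 0.5 rad. To be left alone.
- red_tip (a point): Point on the red lever's centre line 90 mm from its axis, at mid height (85 mm above the counter). The lever is 18 mm wide, 14 mm thick (78 to 92 mm above the counter) and ends 96 mm from the axis; its hub has 15 mm radius and the stem ends 100 mm up. 
- red_lever (a joint): Angle of the red lever about the vertical axis, rad, growing anticlockwise seen from above: 0 = shut, lever across the pipe along the valve's +x; 1.571 = fully open against its stop, lever along the valve's +y. It stays where it is left; turning takes about 0.16 N m (some 2.5 N at 70 mm). Starts fully open and must stay so.
- mixer: Mixing valve, fixed to the counter: steel foot carrying a white round dial of 112 mm radius whose top is 40 mm above the counter, with black ticks, a green tab near its rim and a black pointer with an orange tip above it. Origin: on the counter under the pointer's axis; the dial's middle faces the body's +x. It may stand in any of the three places and is turned by up to 0.5 rad.
- mixer_axis (a point): The pointer's axis. Point on the vertical turning axis, 85 mm above the counter (mid height of the arm).
- pointer_tip (a point): Point at the end of the pointer's orange tip, on its centre line 90 mm from the axis, 85 mm above the counter. The pointer arm is 18 mm wide out to 78 mm from the axis, then the orange tip is 8 mm wide; 14 mm thick (78 to 92 mm above the counter); hub radius 19 mm, up to 96 mm. The handle is pushed on its stem from above: pulled up with more than about 6 N it rises, which is not wanted.
- pointer (a joint): Angle of the pointer, rad, anticlockwise seen from above, 0 = along the mixer's +x; stops at -1.3 and 1.3. Starts at 0.7 to 1.2, always anticlockwise of the tab by 0.5 or more. It stays where it is left; turning takes about 0.14 N m (2 N at 70 mm).
- tab_mark (a point): Where the pointer's tip should stand over: the tab's centre line, 90 mm from the mixer's axis, on the tab's top 52 mm above the counter. The green tab is 18 mm wide along the dial's rim, 20 mm long (91 to 111 mm from the axis) and 12 mm high; it is set anew each time and cannot be moved by the robot.
- tab (a joint): Angle of the green tab about the mixer's axis, measured like the pointer's; from -1.0 to 0.2, constant during a run.
- jar: Loose jar with a yellow cap, 56 mm across, 75 mm tall; origin at the centre of its underside. A bystander.
- cup: Loose orange measuring cup, 64 mm across at the rim, 65 mm tall; origin at the centre of its underside. A bystander.
- bottle: Loose blue bottle with a white cap, 60 mm across, 120 mm tall; origin at the centre of its underside. A bystander.
Not all that is in view belongs to the job. Of the things that look like the mixer, the largest one is meant.

How it is judged:
By the outcome, as a careful person would: the job done as asked, in the order asked, and still so for the second after the job is handed in, with the robot touching nothing.
It also fails if it takes over 64 s, if anything falls off the work surface, if the arm or the gripper's body presses on something with over 40 N, if the wrist force passes 120 N, or if a joint passes its speed limit or range.

## Working session

There is one attempt and no reset: what is moved stays moved. The work goes in short steps, Python scripts to look and compute and a shell command to move; the robot and the scene stay as the last step left them, time stands still between calls to the robot, and variables do not carry over. Pictures are saved under pics/ and viewed, at most 10 in all, crops included, and the job is handed in when it is done.

```bash
mkdir -p pics; ls; python3 - <<'E'
from rig import *
import cv2,numpy as np
for n in ("top","scene"):
    p,d=get_image(n); np.savez(f"pics/{n}0.npz",p=p,d=d); cv2.imwrite(f"pics/{n}0.png",p[:,:,::-1])
    c=camera_params(n); print(n,np.round(c["K"],1).tolist(),np.round(c["R"],3).tolist(),np.round(c["t"],3).tolist())
s=observe(); print(s["time_s"],s["position"],np.round(s["tool_rot"],3).tolist(),s["grip_width"],grasp_offset)
E
```

```text
pics
top [[457.5, 0.0, 325.0], [0.0, 457.5, 246.7], [0.0, 0.0, 1.0]] [[0.001, -1.0, 0.005], [-0.994, -0.002, -0.105], [0.105, -0.005, -0.994]] [0.004, 0.558, 0.799]
scene [[577.8, 0.0, 322.2], [0.0, 577.8, 246.3], [0.0, 0.0, 1.0]] [[0.532, 0.847, 0.01], [0.518, -0.316, -0.795], [-0.669, 0.428, -0.607]] [-0.281, -0.223, 1.497]
0.1 [ 0.15238003 -0.52820639  0.23077555] [[0.961, 0.277, -0.0], [0.277, -0.961, 0.001], [0.0, -0.001, -1.0]] 0.0850377835047044 0.0187
```

View pics/top0.png

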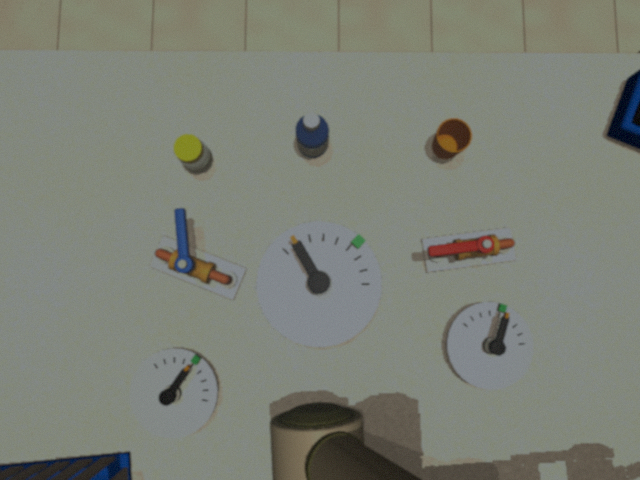

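View pics/scene0.png

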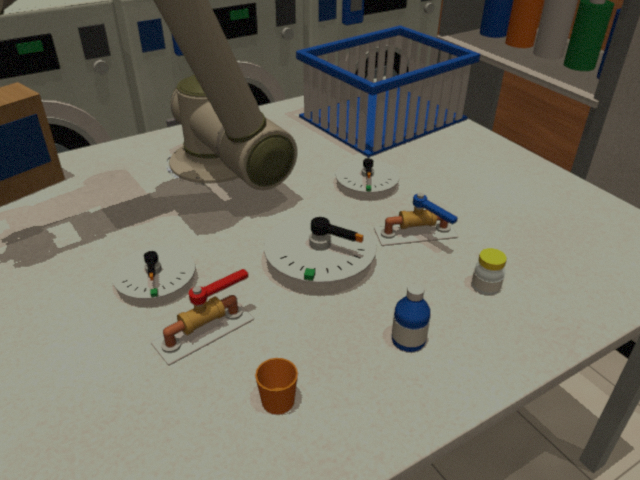

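The top view shows the blue lever with hub (184,264) and tip (180,210), and the red lever at (487,244). Three things could be the mixer: the large dial at (318,282), with tip (293,240) and tab (358,241), and two small dials at (497,347) and (168,397). The large one is the mixer. The only blue lever is at (184,264); the blue bottle is at (312,133). The scene view agrees.

```bash
cat > h.py <<'E'
import numpy as np,cv2
from rig import *
def cloud(n,p,d):
    c=camera_params(n);K,R,t=map(np.array,(c["K"],c["R"],c["t"]))
    v,u=np.nonzero(d>0);z=d[v,u]
    X=np.linalg.inv(K)@np.array([u*z,v*z,z]); W=(R.T@(X-t.reshape(3,1))).T
    hsv=cv2.cvtColor(p,cv2.COLOR_RGB2HSV)[v,u].astype(int)
    return W,hsv
def near(W,x,y,r): return np.hypot(W[:,0]-x,W[:,1]-y)<r
def ray(n,u,v,z):
    c=camera_params(n);K,R,t=map(np.array,(c["K"],c["R"],c["t"]))
    C=-R.T@t;dd=R.T@np.linalg.inv(K)@np.array([u,v,1.]);return C+dd*(z-C[2])/dd[2]
E
python3 - <<'E'
from h import *
from scipy.optimize import least_squares
b0=ray("top",184,264,.09);m0=ray("top",318,282,.09);r0=ray("top",487,244,.09);print("rough",b0[:2],m0[:2],r0[:2])
for n in("top","scene"):
    f=np.load(f"pics/{n}0.npz");W,h=cloud(n,f["p"],f["d"])
    col={"blue":(abs(h[:,0]-110)<15)&(h[:,1]>120),"green":(abs(h[:,0]-65)<20)&(h[:,1]>110),"orange":(abs(h[:,0]-15)<9)&(h[:,1]>110),"black":(h[:,2]<65)}
    def rep(name,m):
        P=W[m]
        if len(P)<4: print(n,name,"few",len(P));return
        q=P[:,:2]-P[:,:2].mean(0);e=np.linalg.svd(q,full_matrices=False)[2][0]
        s=q@e
        print(n,name,len(P),"med",np.round(np.median(P,0),4),"z5/95",np.round(np.percentile(P[:,2],[5,95]),3),"dir",round(float(np.arctan2(e[1],e[0])),3),"ends",np.round(P[:,:2].mean(0)+np.outer([s.min(),s.max()],e),4).tolist())
    rep("blue",col["blue"]&near(W,*b0[:2],.12)&(W[:,2]>.082)&(W[:,2]<.11))
    rep("pointer",col["black"]&near(W,*m0[:2],.11)&(W[:,2]>.08)&(W[:,2]<.11))
    rep("ptip",col["orange"]&near(W,*m0[:2],.11)&(W[:,2]>.07)&(W[:,2]<.11))
    rep("tab",col["green"]&near(W,*m0[:2],.13)&(W[:,2]>.046)&(W[:,2]<.07))
    rep("bpipe",col["orange"]&near(W,*b0[:2],.12)&(W[:,2]>.02)&(W[:,2]<.07))
    # dial: white points at z~.04
    m=near(W,*m0[:2],.135)&(abs(W[:,2]-.04)<.006)&(h[:,1]<80)
    P=W[m][:,:2]; ang=np.arctan2(*(P-m0[:2]).T[::-1]);rad=np.hypot(*(P-m0[:2]).T)
    B=np.array([P[k][np.argsort(rad[k])[-2]] for k in (np.nonzero(abs(ang-a)<.06)[0] for a in np.arange(-3,3.1,.12)) if len(k)>5])
    s=least_squares(lambda x:np.hypot(B[:,0]-x[0],B[:,1]-x[1])-x[2],[*m0[:2],.11],loss="soft_l1",f_scale=.002)
    print(n,"dial",s.x.round(4),len(B),"z",np.median(W[m][:,2]).round(4))
p=np.load("pics/top0.npz")["p"][190:350,140:400,::-1];cv2.imwrite("pics/crop1.png",cv2.resize(p,None,fx=3,fy=3,interpolation=2))
E
```

```text
rough [0.52237207 0.24028703] [0.49274867 0.01671236] [ 0.55690172 -0.26730512]
top blue 560 med [0.5615 0.2445 0.093 ] z5/95 [0.09  0.096] dir -3.003 ends [[0.615, 0.2512], [0.509, 0.2365]]
top pointer 668 med [0.5057 0.0267 0.095 ] z5/95 [0.091 0.098] dir -2.617 ends [[0.5571, 0.0541], [0.4777, 0.0081]]
top ptip 29 med [0.5628 0.0571 0.0923] z5/95 [0.091 0.095] dir -2.585 ends [[0.5686, 0.0611], [0.5578, 0.0544]]
top tab 74 med [ 0.566  -0.0532  0.0525] z5/95 [0.05  0.055] dir 2.418 ends [[0.5722, -0.0586], [0.5594, -0.0473]]
top bpipe 695 med [0.5165 0.2218 0.0522] z5/95 [0.046 0.06 ] dir -1.941 ends [[0.5468, 0.3035], [0.4971, 0.1754]]
top dial [0.4929 0.0169 0.111 ] 51 z 0.0408
scene blue 360 med [0.5681 0.2406 0.091 ] z5/95 [0.085 0.094] dir 0.159 ends [[0.5129, 0.2313], [0.6191, 0.2483]]
scene pointer 521 med [0.5124 0.0224 0.0919] z5/95 [0.082 0.097] dir 0.569 ends [[0.4827, 0.0], [0.5634, 0.0517]]
scene ptip 86 med [0.5629 0.0534 0.0901] z5/95 [0.081 0.096] dir 0.629 ends [[0.4907, 0.0006], [0.5723, 0.06]]
scene tab 80 med [ 0.5695 -0.0556  0.0519] z5/95 [0.048 0.054] dir -0.75 ends [[0.5593, -0.0461], [0.5782, -0.0636]]
scene bpipe 739 med [0.5297 0.2243 0.0467] z5/95 [0.027 0.06 ] dir 1.135 ends [[0.5025, 0.171], [0.56, 0.2942]]
scene dial [0.4943 0.0146 0.1116] 51 z 0.0402
```

View pics/crop1.png

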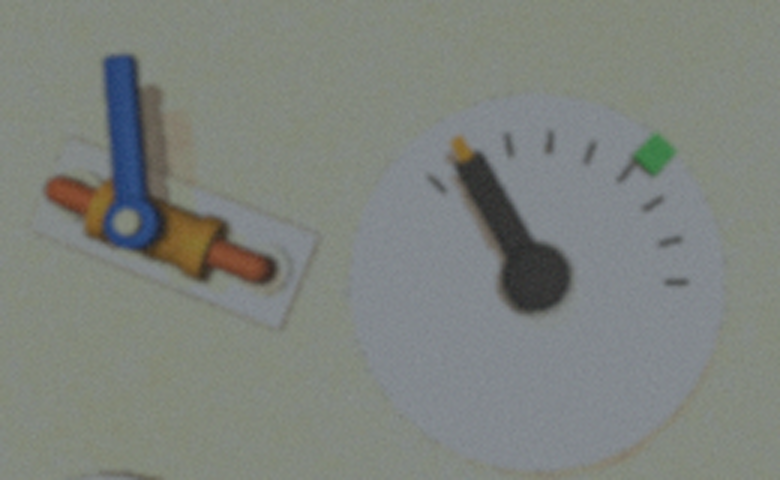

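```bash
cat >> h.py <<'E'
def plan(wps,cmd=None):
    """wps: (x,y,z,yaw deg of tool x), tool down. Prints rows from the present pose."""
    s=observe();R=s["tool_rot"];p=s["position"];y0=np.degrees(np.arctan2(R[1,0],R[0,0]))
    from scipy.spatial.transform import Rotation as Ro
    for w in wps:
        c,q=np.cos(np.radians(w[3])),np.sin(np.radians(w[3]));T=np.array([[c,q,0],[q,-c,0],[0,0,-1]])
        print([np.round(R.T@(np.array(w[:3])-p)/.5,3).tolist(),np.round(Ro.from_matrix(R.T@T).as_rotvec()/np.pi,3).tolist()])
def arm(ax,th,r,off,z,yawoff):
    """TCP beside a lever at angle th (deg), radius r, off to its left(+) ; yaw=th+yawoff"""
    t=np.radians(th);u=np.array([np.cos(t),np.sin(t)]);n=np.array([-u[1],u[0]])
    return (*(np.array(ax)+r*u+off*n),z,th+yawoff)
BA=(.525,.237);MA=(.4936,.0158)
E
python3 -c "
from h import *
plan([(.38,-.15,.231,60),arm(BA,8.6,.075,-.042,.231,90)])"
```

```text
[[0.647, -0.601, 0.001], [-0.0, -0.0, -0.244]]
[[1.278, -1.161, 0.001], [-0.0, -0.0, -0.458]]
```

```bash
python3 -m handwheel '[[[0.65,-0.6,0],[0,0,-0.244]],[[0.65,-0.6,0],[0,0,-0.244]],[[0.65,-0.6,0],[0,0,-0.244]],[[0.65,-0.6,0],[0,0,-0.244]],[[0.65,-0.6,0],[0,0,-0.244]],[[0.65,-0.6,0],[0,0,-0.244]],[[0.65,-0.6,0],[0,0,-0.244]],[[0.65,-0.6,0],[0,0,-0.244]],[[0.65,-0.6,0],[0,0,-0.244]],[[0.65,-0.6,0],[0,0,-0.244]]]' 0 20
python3 -c "
from h import *
plan([arm(BA,8.6,.075,-.042,.231,90)])"
```

```text
time_s: 1.1
position: [0.3828, -0.1462, 0.2312]
tool_rot: [[0.494, 0.869, 0.0], [0.869, -0.494, 0.001], [0.001, -0.0, -1.0]]
ft_force: [-0.6, -1.3, -0.4]
grip_width: -0.0001
gripper_force: 0.0
[[0.834, 0.038, 0.001], [-0.0, -0.0, -0.212]]
```

```bash
python3 -m handwheel '[[[0.834,0.038,0],[0,0,-0.212]],[[0.834,0.038,0],[0,0,-0.212]],[[0.834,0.038,0],[0,0,-0.212]],[[0.834,0.038,0],[0,0,-0.212]],[[0.834,0.038,0],[0,0,-0.212]],[[0.834,0.038,0],[0,0,-0.212]],[[0.834,0.038,0],[0,0,-0.212]],[[0.834,0.038,0],[0,0,-0.212]],[[0.834,0.038,0],[0,0,-0.212]],[[0.834,0.038,0],[0,0,-0.212]]]'
python3 -c "
from h import *
plan([arm(BA,8.6,.075,-.042,.071,90)])"
```

```text
time_s: 2.1
position: [0.6072, 0.2026, 0.2299]
tool_rot: [[-0.144, 0.99, -0.002], [0.99, 0.144, -0.0], [0.0, -0.002, -1.0]]
ft_force: [-0.5, -0.5, -0.4]
grip_width: -0.0002
gripper_force: 0.0
[[0.009, -0.002, 0.318], [-0.001, -0.0, -0.002]]
```

```bash
python3 -m handwheel '[[[0,0,0.08],[0,0,0]],[[0,0,0.16],[0,0,0]],[[0,0,0.22],[0,0,0]],[[0,0,0.27],[0,0,0]],[[0,0,0.3],[0,0,0]],[[0,0,0.318],[0,0,0]],[[0,0,0.318],[0,0,0]]]'
python3 - <<'E'
from h import *
p,d=get_image("scene");cv2.imwrite("pics/s1.png",cv2.resize(p[120:340,280:560,::-1],None,fx=2.5,fy=2.5))
s=observe();print(s["position"],s["ft_force"])
E
```

```text
time_s: 2.8
position: [0.606, 0.2003, 0.0716]
tool_rot: [[-0.141, 0.99, -0.002], [0.99, 0.141, -0.0], [-0.0, -0.002, -1.0]]
ft_force: [-0.1, 0.3, 0.7]
grip_width: 0.0
gripper_force: 0.0
[0.60651172 0.20062506 0.07261552] [ 0.40121191 -0.14588515  0.87964198]
```

View pics/s1.png

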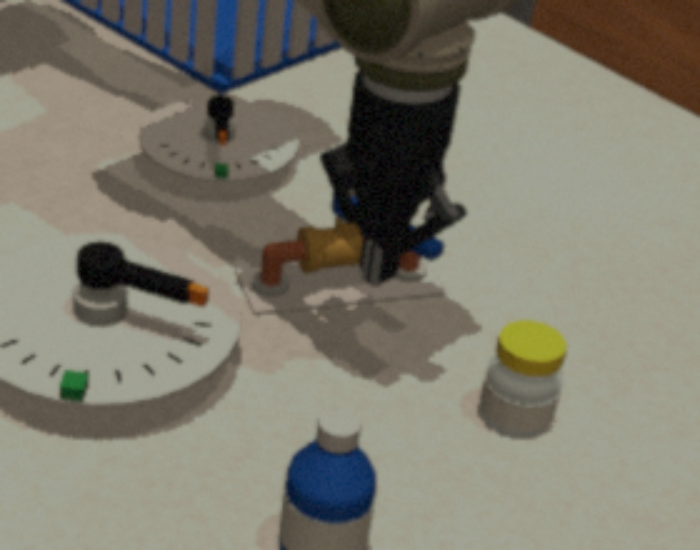

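The finger stands beside the blue lever at about (375,270) in this crop, with the lever tip behind it at (430,245). Next I push along an arc.

```bash
python3 -c "
from h import *
plan([arm(BA,t,.075,o,.072,90) for t,o in [(8.6,-.032),(8.6,-.026),(8.6,-.021),(10,-.020),(13,-.02),(16,-.02),(19,-.02),(22,-.02),(25,-.02),(28,-.02)]])"
```

```text
[[0.032, -0.001, 0.001], [-0.0, 0.0, -0.003]]
[[0.044, -0.001, 0.001], [-0.0, 0.0, -0.003]]
[[0.054, -0.001, 0.001], [-0.0, 0.0, -0.003]]
[[0.06, 0.0, 0.001], [-0.0, 0.0, -0.01]]
[[0.068, 0.002, 0.001], [-0.0, 0.0, -0.027]]
[[0.076, 0.003, 0.001], [-0.0, 0.0, -0.044]]
[[0.084, 0.004, 0.001], [-0.0, 0.0, -0.06]]
[[0.092, 0.004, 0.001], [-0.0, 0.0, -0.077]]
[[0.1, 0.004, 0.001], [-0.0, 0.0, -0.094]]
[[0.108, 0.004, 0.001], [-0.0, 0.0, -0.11]]
```

```bash
python3 -m handwheel '[[[0.032,0,0],[0,0,0]],[[0.044,0,0],[0,0,0]],[[0.054,0,0],[0,0,0]],[[0.06,0,0],[0,0,-0.01]],[[0.068,0.002,0],[0,0,-0.027]],[[0.076,0.003,0],[0,0,-0.044]],[[0.084,0.004,0],[0,0,-0.06]],[[0.092,0.004,0],[0,0,-0.077]],[[0.1,0.004,0],[0,0,-0.094]],[[0.108,0.004,0],[0,0,-0.11]]]'
python3 -c "
from h import *
plan([arm(BA,t,.075,-.02,.072,90) for t in range(28,56,3)])"
```

```text
time_s: 3.85
position: [0.6016, 0.2553, 0.0728]
tool_rot: [[-0.472, 0.882, 0.002], [0.882, 0.472, -0.0], [-0.001, 0.002, -1.0]]
ft_force: [2.0, -2.0, 0.4]
grip_width: -0.0
gripper_force: 1.2
[[-0.0, -0.002, 0.002], [0.001, 0.0, 0.001]]
[[0.008, -0.0, 0.002], [0.001, 0.0, -0.016]]
[[0.016, 0.001, 0.002], [0.001, 0.0, -0.032]]
[[0.024, 0.002, 0.002], [0.001, 0.0, -0.049]]
[[0.032, 0.003, 0.002], [0.001, 0.0, -0.066]]
[[0.04, 0.003, 0.002], [0.001, 0.0, -0.082]]
[[0.048, 0.003, 0.002], [0.001, 0.0, -0.099]]
[[0.056, 0.002, 0.002], [0.0, 0.0, -0.116]]
[[0.064, 0.001, 0.002], [0.0, 0.001, -0.132]]
[[0.072, -0.0, 0.002], [0.0, 0.001, -0.149]]
```

```bash
python3 -m handwheel '[[[0.008,0,0],[0,0,-0.016]],[[0.016,0.001,0],[0,0,-0.032]],[[0.024,0.002,0],[0,0,-0.049]],[[0.032,0.003,0],[0,0,-0.066]],[[0.04,0.003,0],[0,0,-0.082]],[[0.048,0.003,0],[0,0,-0.099]],[[0.056,0.002,0],[0,0,-0.116]],[[0.064,0.001,0],[0,0,-0.132]],[[0.072,0,0],[0,0,-0.149]]]'
python3 -c "
from h import *
plan([arm(BA,t,.075,-.02,.072,90) for t in (57,59,61,63,65,66,67,68)])"
```

```text
time_s: 4.75
position: [0.5848, 0.2874, 0.0729]
tool_rot: [[-0.819, 0.574, 0.003], [0.574, 0.819, 0.0], [-0.002, 0.002, -1.0]]
ft_force: [3.4, -0.6, 0.7]
grip_width: -0.0
gripper_force: 1.3
[[0.005, 0.0, 0.002], [0.001, 0.001, -0.011]]
[[0.011, 0.001, 0.002], [0.001, 0.001, -0.022]]
[[0.016, 0.002, 0.002], [0.001, 0.001, -0.033]]
[[0.021, 0.003, 0.002], [0.001, 0.001, -0.045]]
[[0.027, 0.004, 0.002], [0.001, 0.001, -0.056]]
[[0.03, 0.004, 0.002], [0.001, 0.001, -0.061]]
[[0.032, 0.004, 0.002], [0.001, 0.001, -0.067]]
[[0.035, 0.004, 0.002], [0.001, 0.001, -0.072]]
```

```bash
python3 -m handwheel '[[[0.005,0,0],[0,0,-0.011]],[[0.011,0.001,0],[0,0,-0.022]],[[0.016,0.002,0],[0,0,-0.033]],[[0.02,0.003,0],[0,0,-0.045]],[[0.024,0.003,0],[0,0,-0.052]]]'
python3 -c "
from h import *
plan([arm(BA,t,.075,-.02,.072,90) for t in (65,66,67,68,69,70)])"
```

```text
time_s: 5.25
position: [0.5756, 0.2955, 0.0728]
tool_rot: [[-0.901, 0.434, 0.002], [0.434, 0.901, 0.001], [-0.002, 0.001, -1.0]]
ft_force: [2.6, -0.2, 1.4]
grip_width: -0.0002
gripper_force: 1.2
[[0.002, 0.001, 0.002], [0.0, 0.001, -0.004]]
[[0.005, 0.002, 0.002], [0.0, 0.001, -0.01]]
[[0.008, 0.002, 0.002], [0.0, 0.001, -0.015]]
[[0.01, 0.003, 0.002], [0.0, 0.001, -0.021]]
[[0.013, 0.003, 0.002], [0.0, 0.001, -0.026]]
[[0.016, 0.004, 0.002], [0.0, 0.001, -0.032]]
```

```bash
python3 -m handwheel '[[[0.003,0.001,0],[0,0,-0.004]],[[0.004,0.001,0],[0,0,-0.006]]]' | grep -E "posi|ft"
python3 -m handwheel '[[[0.002,0,0],[0,0,-0.005]],[[0.004,0.001,0],[0,0,-0.01]]]'| grep -E "posi|ft"
python3 -m handwheel '[[[0.002,0,0],[0,0,-0.005]],[[0.003,0,0],[0,0,-0.005]]]'| grep -E "posi|ft"
```

```text
position: [0.5735, 0.2967, 0.0726]
ft_force: [2.7, 0.6, 0.8]
position: [0.5717, 0.2977, 0.0724]
ft_force: [2.3, -0.2, 1.0]
position: [0.5703, 0.2985, 0.0723]
ft_force: [3.0, 0.1, 1.6]
```

```bash
python3 -m handwheel '[[[0.002,0,0],[0,0,-0.005]],[[0.004,0.001,0],[0,0,-0.008]]]' | grep -E "posi|ft"
python3 -m handwheel '[[[0.002,0,0],[0,0,-0.003]],[[0.003,0,0],[0,0,-0.003]]]'| grep -E "posi|ft"
python3 - <<'E'
from h import *
f=get_image("top");W,h=cloud("top",*f)
m=(abs(h[:,0]-110)<15)&(h[:,1]>120)&near(W,*BA,.12)&(W[:,2]>.082)&(W[:,2]<.105)
P=W[m][:,:2];q=P-P.mean(0);e=np.linalg.svd(q,full_matrices=False)[2][0];s=q@e
print(len(P),np.degrees(np.arctan2(e[1],e[0])),(P.mean(0)+np.outer([s.min(),s.max()],e)).round(4).tolist())
cv2.imwrite("pics/t2.png",cv2.resize(f[0][180:330,130:400,::-1],None,fx=2.9,fy=2.9,interpolation=2))
E
```

```text
position: [0.5685, 0.2995, 0.0722]
ft_force: [1.7, -0.1, 0.7]
position: [0.5672, 0.3003, 0.0724]
ft_force: [3.1, 0.4, 0.4]
382 -110.36200211965551 [[0.5486, 0.3095], [0.5182, 0.2275]]
```

View pics/t2.png

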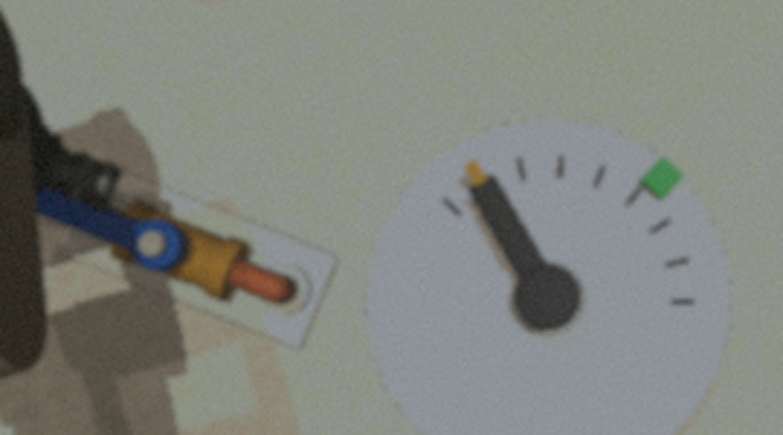

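The lever is almost along its pipe, with hub (157,243) in the crop and direction about 69.6°. I'll keep going in small steps until the force rises at the stop.

```bash
for i in 1; do python3 -m handwheel '[[[0.002,0,0],[0,0,-0.003]],[[0.004,0.001,0],[0,0,-0.006]]]' | grep -E "posi|ft"; done
python3 -m handwheel '[[[0.002,0,0],[0,0,-0.003]],[[0.004,0.001,0],[0,0,-0.003]]]'| grep -E "posi|ft"
```

```text
position: [0.5661, 0.3011, 0.0725]
ft_force: [6.3, -1.7, 0.3]
position: [0.5652, 0.3017, 0.0726]
ft_force: [9.7, -4.3, -0.6]
```

```bash
python3 -m handwheel '[[[0.002,0,0],[0,0,0]],[[0.002,0,0],[0,0,0]],[[0.002,0,0],[0,0,0]]]' | grep -E "posi|ft"
python3 -m handwheel '[[[-0.01,0,0],[0,0,0]],[[-0.03,0,0],[0,0,0]],[[-0.06,0,0],[0,0,0]],[[-0.06,0,0],[0,0,0]]]' | grep -E "posi|ft"
```

```text
position: [0.5649, 0.3017, 0.0727]
ft_force: [10.7, -3.3, 0.2]
position: [0.5922, 0.2925, 0.0718]
ft_force: [-0.5, -0.3, -0.4]
```

```bash
python3 -m handwheel '[[[0,0,-0.1],[0,0,0]],[[0,0,-0.2],[0,0,0]],[[0,0,-0.3],[0,0,0]],[[0,0,-0.3],[0,0,0]],[[0,0,-0.3],[0,0,0]]]' | grep -E "posi|ft"
python3 -c "
from h import *
plan([arm(MA,30.3,.062,.042,.222,90)])"
```

```text
position: [0.5908, 0.2935, 0.2229]
ft_force: [-0.1, -0.7, -0.7]
[[-0.01, -0.44, 0.001], [0.0, 0.0, 0.229]]
```

```bash
python3 -m handwheel '[[[-0.01,-0.44,0],[0,0,0.229]],[[-0.01,-0.44,0],[0,0,0.229]],[[-0.01,-0.44,0],[0,0,0.229]],[[-0.01,-0.44,0],[0,0,0.229]],[[-0.01,-0.44,0],[0,0,0.229]],[[-0.01,-0.44,0],[0,0,0.229]],[[-0.01,-0.44,0],[0,0,0.229]],[[-0.01,-0.44,0],[0,0,0.229]]]' | grep -E "posi|ft"
python3 - <<'E'
from h import *
f=get_image("top");W,h=cloud("top",*f)
m=(abs(h[:,0]-110)<15)&(h[:,1]>120)&near(W,*BA,.12)&(W[:,2]>.082)&(W[:,2]<.105)
P=W[m][:,:2];q=P-P.mean(0);e=np.linalg.svd(q,full_matrices=False)[2][0];s=q@e
print(len(P),np.degrees(np.arctan2(e[1],e[0])),(P.mean(0)+np.outer([s.min(),s.max()],e)).round(4).tolist(),np.percentile(W[m][:,2],[5,50,95]).round(4))
plan([arm(MA,30.3,.062,.042,.071,90)])
E
```

```text
position: [0.5263, 0.084, 0.2215]
ft_force: [-0.8, 0.7, 0.3]<stdin>:4: RuntimeWarning: Mean of empty slice.
  ret = um.true_divide(
Traceback (most recent call last):
IndexError: index 0 is out of bounds for axis 0 with size 0
```

```bash
python3 - <<'E'
from h import *
f=get_image("scene");W,h=cloud("scene",*f)
m=(abs(h[:,0]-110)<15)&(h[:,1]>120)&near(W,*BA,.12)&(W[:,2]>.082)&(W[:,2]<.105)
print(m.sum())
cv2.imwrite("pics/s2.png",cv2.resize(f[0][120:340,240:520,::-1],None,fx=2.5,fy=2.5))
plan([arm(MA,30.3,.062,.042,.071,90)])
E
```

```text
351
[[-0.001, -0.001, 0.302], [-0.0, -0.0, 0.001]]
```

View pics/s2.png

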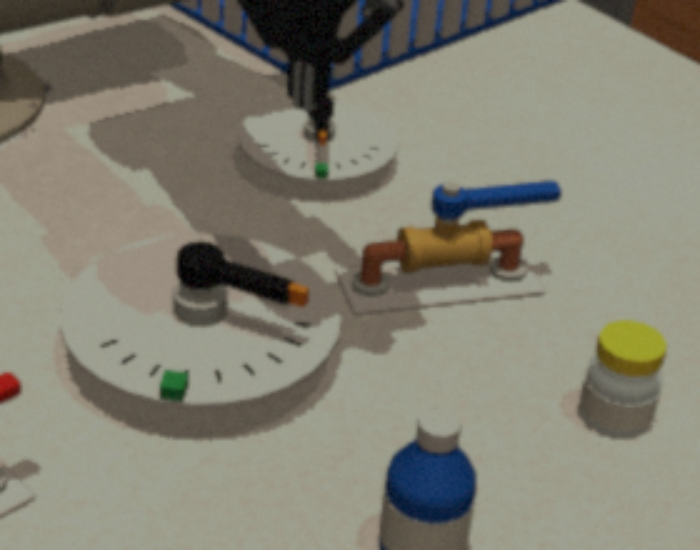

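The blue lever now lies along its pipe, from (450,200) to (558,190), and still sits level on its stem. Next is the pointer.

```bash
python3 -m handwheel '[[[0,0,0.08],[0,0,0]],[[0,0,0.16],[0,0,0]],[[0,0,0.22],[0,0,0]],[[0,0,0.27],[0,0,0]],[[0,0,0.302],[0,0,0]],[[0,0,0.302],[0,0,0]],[[0,0,0.302],[0,0,0]]]' | grep -E "posi|ft"
python3 -c "
from h import *
plan([arm(MA,t,.062,o,.072,90) for t,o in [(30.3,.03),(30.3,.025),(29,.021),(26,.02),(22.5,.02),(19,.02),(15.5,.02),(12,.02),(8.5,.02),(5,.02)]])"
```

```text
position: [0.5267, 0.0835, 0.0716]
ft_force: [-0.2, -0.1, 1.0]
[[-0.024, -0.001, -0.001], [0.0, 0.0, 0.0]]
[[-0.034, -0.001, -0.001], [0.0, 0.0, 0.0]]
[[-0.044, -0.001, -0.001], [0.0, 0.0, 0.008]]
[[-0.053, 0.001, -0.001], [0.0, 0.0, 0.024]]
[[-0.061, 0.003, -0.001], [0.0, 0.0, 0.044]]
[[-0.069, 0.004, -0.001], [0.0, -0.0, 0.063]]
[[-0.077, 0.005, -0.001], [0.0, -0.0, 0.083]]
[[-0.085, 0.005, -0.001], [0.0, -0.0, 0.102]]
[[-0.092, 0.004, -0.001], [0.0, -0.0, 0.122]]
[[-0.1, 0.004, -0.001], [0.0, -0.0, 0.141]]
```

```bash
python3 -m handwheel '[[[-0.024,0,0],[0,0,0]],[[-0.034,0,0],[0,0,0]],[[-0.044,0,0],[0,0,0.008]],[[-0.053,0.001,0],[0,0,0.024]],[[-0.061,0.003,0],[0,0,0.044]],[[-0.069,0.004,0],[0,0,0.063]],[[-0.077,0.005,0],[0,0,0.083]],[[-0.085,0.005,0],[0,0,0.102]],[[-0.092,0.004,0],[0,0,0.122]],[[-0.1,0.004,0],[0,0,0.141]]]' | grep -E "posi|ft"
python3 -c "
from h import *
plan([arm(MA,t,.062,.02,.072,90) for t in np.arange(5,-27,-3.5)])"
```

```text
position: [0.5536, 0.0408, 0.0718]
ft_force: [-1.0, 3.4, 0.9]
[[0.001, 0.0, -0.0], [0.0, -0.0, -0.002]]
[[-0.007, 0.002, -0.0], [0.0, -0.0, 0.018]]
[[-0.015, 0.004, -0.0], [0.0, -0.0, 0.037]]
[[-0.023, 0.005, -0.0], [0.0, -0.0, 0.057]]
[[-0.03, 0.006, -0.0], [0.0, -0.0, 0.076]]
[[-0.038, 0.007, -0.0], [0.0, -0.0, 0.096]]
[[-0.046, 0.006, -0.001], [0.0, -0.0, 0.115]]
[[-0.054, 0.006, -0.001], [0.0, -0.0, 0.134]]
[[-0.062, 0.005, -0.001], [0.0, -0.0, 0.154]]
[[-0.07, 0.003, -0.001], [0.0, -0.0, 0.173]]
```

```bash
python3 -m handwheel '[[[-0.007,0.002,0],[0,0,0.018]],[[-0.015,0.004,0],[0,0,0.037]],[[-0.023,0.005,0],[0,0,0.057]],[[-0.03,0.006,0],[0,0,0.076]],[[-0.038,0.007,0],[0,0,0.096]],[[-0.046,0.006,0],[0,0,0.115]],[[-0.054,0.006,0],[0,0,0.134]],[[-0.062,0.005,0],[0,0,0.154]],[[-0.07,0.003,0],[0,0,0.173]]]' | grep -E "posi|ft"
python3 -c "
from h import *
plan([arm(MA,t,.062,.02,.072,90) for t in (-29,-31.5,-34,-36,-37)])"
```

```text
position: [0.5581, 0.006, 0.0717]
ft_force: [-0.1, 2.8, 0.4]
[[-0.005, 0.001, -0.001], [0.0, -0.0, 0.014]]
[[-0.011, 0.003, -0.001], [0.0, -0.0, 0.028]]
[[-0.017, 0.004, -0.001], [0.0, -0.0, 0.042]]
[[-0.021, 0.005, -0.001], [0.0, -0.0, 0.053]]
[[-0.023, 0.005, -0.001], [0.0, -0.0, 0.059]]
```

Now I measure the pointer and tab with the finger in place, using the scene camera, which looks from the free side.

```bash
python3 -m handwheel '[[[-0.005,0.001,0],[0,0,0.014]],[[-0.011,0.003,0],[0,0,0.028]],[[-0.017,0.004,0],[0,0,0.042]],[[-0.021,0.005,0],[0,0,0.053]],[[-0.023,0.005,0],[0,0,0.059]],[[-0.023,0.005,0],[0,0,0.059]]]' | grep -E "posi|ft"
cat >> h.py <<'E'
def mix(tag):
    for n,ax in(("scene",(.4943,.0146)),("top",(.4929,.0169))):
        f=get_image(n);W,h=cloud(n,*f)
        for nm,c,z0,z1,r0,r1 in(("tip",(abs(h[:,0]-15)<9)&(h[:,1]>110),.075,.1,.07,.1),("tab",(abs(h[:,0]-65)<20)&(h[:,1]>110),.047,.06,.08,.12)):
            R=np.hypot(W[:,0]-ax[0],W[:,1]-ax[1]);P=W[c&(W[:,2]>z0)&(W[:,2]<z1)&(R>r0)&(R<r1)]
            if len(P)<5: print(n,nm,"few");continue
            a=np.degrees(np.arctan2(P[:,1]-ax[1],P[:,0]-ax[0]));print(n,nm,len(P),"angle mean/med/mid",a.mean().round(2),np.median(a).round(2),(np.percentile(a,[3,97]).mean()).round(2))
        if n=="scene": cv2.imwrite(f"pics/{tag}.png",cv2.resize(f[0][190:310,240:400,::-1],None,fx=4,fy=4,interpolation=2))
E
python3 -c "
from h import *
mix('m1')"
```

```text
position: [0.5553, -0.0055, 0.0717]
ft_force: [0.6, 1.2, 1.3]
scene tip 63 angle mean/med/mid -36.12 -36.17 -36.73
scene tab 81 angle mean/med/mid -42.95 -42.97 -42.99
top tip few
top tab few
```

View pics/m1.png

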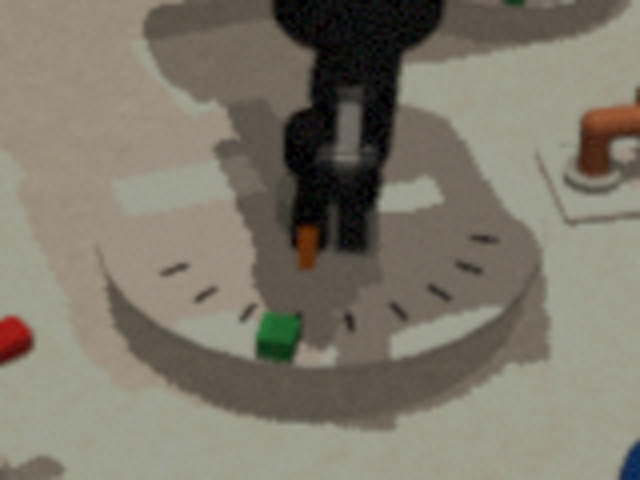

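The orange tip is at (307,247) in the crop and the tab at (279,337), about 6.5° further clockwise. I push most of that, then back off and measure from both views.

```bash
python3 -c "
from h import *
plan([arm(MA,t,.062,.02,.072,90) for t in (-38,-39.5,-41,-42,-42.5)])"
```

```text
[[-0.002, 0.0, -0.001], [0.0, -0.0, 0.007]]
[[-0.006, 0.001, -0.001], [0.0, -0.0, 0.015]]
[[-0.009, 0.002, -0.001], [0.0, -0.0, 0.023]]
[[-0.011, 0.003, -0.001], [0.0, -0.0, 0.029]]
[[-0.012, 0.003, -0.001], [0.0, -0.0, 0.032]]
```

```bash
python3 -m handwheel '[[[-0.002,0,0],[0,0,0.007]],[[-0.006,0.001,0],[0,0,0.015]],[[-0.009,0.002,0],[0,0,0.023]],[[-0.011,0.003,0],[0,0,0.029]],[[-0.012,0.003,0],[0,0,0.032]],[[-0.012,0.003,0],[0,0,0.032]]]' | grep -E "posi|ft"
python3 -m handwheel '[[[0.01,0,0],[0,0,0]],[[0.04,0,0],[0,0,0]],[[0.06,0,0],[0,0,0]],[[0.06,0,-0.05],[0,0,0]],[[0.06,0,-0.15],[0,0,0]],[[0.06,0,-0.25],[0,0,0]],[[0.06,0,-0.3],[0,0,0]],[[0.06,0,-0.3],[0,0,0]]]' | grep -E "posi|ft"
python3 -c "
from h import *
plan([(.42,.28,.222,80)])"
```

```text
position: [0.5525, -0.0111, 0.0713]
ft_force: [2.2, 1.1, 0.9]
position: [0.5745, 0.0117, 0.2253]
ft_force: [0.5, 0.7, -0.5]
[[0.186, -0.591, 0.004], [0.002, -0.001, -0.181]]
```

```bash
python3 -m handwheel '[[[0.186,-0.59,0],[0,0,-0.181]],[[0.186,-0.59,0],[0,0,-0.181]],[[0.186,-0.59,0],[0,0,-0.181]],[[0.186,-0.59,0],[0,0,-0.181]],[[0.186,-0.59,0],[0,0,-0.181]],[[0.186,-0.59,0],[0,0,-0.181]],[[0.186,-0.59,0],[0,0,-0.181]],[[0.186,-0.59,0],[0,0,-0.181]]]' | grep -E "time|posi|ft"
python3 - <<'E'
from h import *
mix('m2')
f=get_image("top");cv2.imwrite("pics/t3.png",cv2.resize(f[0][220:310,240:400,::-1],None,fx=4.5,fy=4.5,interpolation=2))
W,h=cloud("top",*f);m=(h[:,2]<65)&near(W,.4929,.0169,.085)&~near(W,.4929,.0169,.024)&(W[:,2]>.08)&(W[:,2]<.105)
P=W[m];a=np.degrees(np.arctan2(P[:,1]-.0169,P[:,0]-.4929));print("arm",m.sum(),np.median(a),a.mean())
E
```

```text
time_s: 14.3
position: [0.4176, 0.2805, 0.2205]
ft_force: [1.1, -0.4, 0.0]
scene tip 65 angle mean/med/mid -41.72 -41.58 -42.49
scene tab 79 angle mean/med/mid -42.97 -43.12 -43.01
top tip 25 angle mean/med/mid -42.35 -42.53 -42.3
top tab 58 angle mean/med/mid -43.96 -43.86 -43.91
arm 267 -42.661815889262165 -42.702026367000165
```

View pics/t3.png

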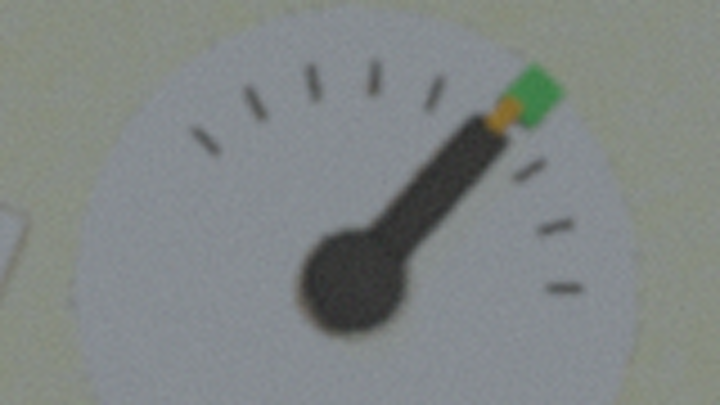

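The tip is at (503,115) and the tab at (533,95). The pointer is about 1.2° short of the tab's centre line, so I'll give it one small extra push.

```bash
python3 -c "
from h import *
plan([(.570,.0115,.222,47)])"
```

```text
[[-0.473, 0.39, -0.002], [-0.0, 0.0, 0.183]]
```

```bash
python3 -m handwheel '[[[-0.473,0.39,0],[0,0,0.183]],[[-0.473,0.39,0],[0,0,0.183]],[[-0.473,0.39,0],[0,0,0.183]],[[-0.473,0.39,0],[0,0,0.183]],[[-0.473,0.39,0],[0,0,0.183]],[[-0.473,0.39,0],[0,0,0.183]],[[-0.473,0.39,0],[0,0,0.183]],[[-0.473,0.39,0],[0,0,0.183]],[[-0.473,0.39,0],[0,0,0.183]]]' | grep -E "time|posi|ft"
python3 -m handwheel '[[[0,0,0.08],[0,0,0]],[[0,0,0.16],[0,0,0]],[[0,0,0.22],[0,0,0]],[[0,0,0.27],[0,0,0]],[[0,0,0.3],[0,0,0]],[[0,0,0.3],[0,0,0]],[[0,0,0.3],[0,0,0]]]' | grep -E "posi|ft"
python3 -c "
from h import *
plan([(.5535,-.0085,.072,46.5),(.5519,-.0123,.072,46.5)])"
```

```text
time_s: 15.35
position: [0.5692, 0.0123, 0.2211]
ft_force: [-0.2, -0.3, -0.2]
position: [0.5696, 0.0132, 0.0721]
ft_force: [0.8, 0.3, 0.2]
[[-0.054, 0.006, 0.0], [0.0, -0.0, 0.003]]
[[-0.061, 0.009, 0.0], [0.0, -0.0, 0.003]]
```

```bash
python3 -m handwheel '[[[-0.02,0.003,0],[0,0,0.003]],[[-0.04,0.006,0],[0,0,0.003]],[[-0.05,0.008,0],[0,0,0.003]],[[-0.056,0.008,0],[0,0,0.003]],[[-0.059,0.009,0],[0,0,0.003]],[[-0.061,0.009,0],[0,0,0.003]],[[-0.061,0.009,0],[0,0,0.003]],[[-0.061,0.009,0],[0,0,0.003]]]' | grep -E "posi|ft"
python3 -c "
from h import *
mix('m3')"
```

```text
position: [0.5523, -0.0129, 0.0714]
ft_force: [1.6, 1.2, 0.3]
scene tip 68 angle mean/med/mid -43.18 -43.01 -44.44
scene tab 84 angle mean/med/mid -42.74 -42.54 -42.9
top tip few
top tab few
```

```bash

python3 -m handwheel '[[[0.01,0,0],[0,0,0]],[[0.04,0,0],[0,0,0]],[[0.06,0,0],[0,0,0]],[[0.06,0,-0.05],[0,0,0]],[[0.06,0,-0.15],[0,0,0]],[[0.06,0,-0.25],[0,0,0]],[[0.06,0,-0.3],[0,0,0]],[[0.06,0,-0.3],[0,0,0]]]' | grep -E "posi|ft"
python3 -m handwheel '[[[0.186,-0.59,0],[0,0,-0.181]],[[0.186,-0.59,0],[0,0,-0.181]],[[0.186,-0.59,0],[0,0,-0.181]],[[0.186,-0.59,0],[0,0,-0.181]],[[0.186,-0.59,0],[0,0,-0.181]],[[0.186,-0.59,0],[0,0,-0.181]],[[0.186,-0.59,0],[0,0,-0.181]],[[0.186,-0.59,0],[0,0,-0.181]]]' | grep -E "time|posi|ft"
python3 - <<'E'
from h import *
mix('m4')
f=get_image("top");W,h=cloud("top",*f);m=(h[:,2]<65)&near(W,.4929,.0169,.085)&~near(W,.4929,.0169,.024)&(W[:,2]>.08)&(W[:,2]<.105)
P=W[m];a=np.degrees(np.arctan2(P[:,1]-.0169,P[:,0]-.4929));print("arm",m.sum(),np.median(a),a.mean(),"z",np.percentile(P[:,2],[5,50,95]).round(3))
cv2.imwrite("pics/s4.png",get_image("scene")[0][:,:,::-1])
E
```

```text
position: [0.5745, 0.0093, 0.2254]
ft_force: [-0.8, 1.1, 0.2]
time_s: 18.55
position: [0.4218, 0.2806, 0.2205]
ft_force: [-0.1, -0.3, -0.4]
scene tip 71 angle mean/med/mid -43.15 -42.67 -43.94
scene tab 79 angle mean/med/mid -42.88 -42.5 -42.96
top tip 26 angle mean/med/mid -43.49 -43.53 -43.47
top tab 58 angle mean/med/mid -43.93 -43.87 -43.79
arm 275 -44.05946832782131 -44.25707611102961 z [0.091 0.093 0.095]
```

View pics/s4.png

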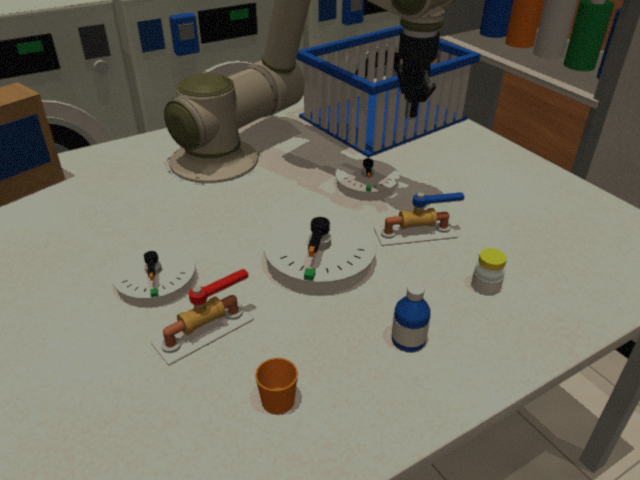

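The blue lever lies along its pipe at (440,198), the pointer tip (312,252) stands at the tab (310,273), the red lever and bystanders are untouched, and the arm is clear.

```bash
python3 -c "
from rig import *
print(close_job())"
```

```text
the job is handed in; nothing more can be done
None
```

The job is handed in: the blue lever is fully open against its stop, the pointer is on the green tab to within about half a degree by the cameras, nothing else was moved, and the arm is touching nothing.

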